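Set and lock the level dial of a bench test box

TASK

Turn the black bar knob of the test box until its pointed end points straight at the little steel preset tab. Then turn the eared steel lock ring under the knob clockwise (seen from above) until it is firmly tight, by feel and without forcing it, leaving the knob pointing at the tab. Do not move the preset tab or the other things on the bench.

Things in the scene. Friction and masses are not known exactly. Their poses are not given: they have to be found in the camera images.
- dial_box: Black instrument box fixed to the bench. Origin: on the dial's vertical turning axis, at bench height, z up; the box spans x -85 to 85, y -85 to 165 mm, top face 70 mm up. Above the top face, on the dial axis: 38 mm collar (0 to 12 mm up), lock ring (12 to 30), knob (34 to 62). Two fixed brass terminals, 22 mm high, at x -50 and 0, y 135 mm.
- knob_grip (a point): Good grip point of the black bar knob, on the dial axis, 54 mm above the box's top face (8 mm under the knob's top; fingertips then clear the ring). x axis: along the bar towards its pointed end. Bar 36 mm long, 16 mm wide between the flat sides to grip, 28 mm high. Turns about the dial axis with light friction (0.05 N m) and stays where left.
- pointer (a point): Tip of the knob's wedge-shaped pointed end, 25 mm from the dial axis, 54 mm above the box's top face; x axis as the knob's. The knob starts 0.6 to 1.5 rad anticlockwise (seen from above) of the preset tab. It is set when this tip lies within 3 mm (0.12 rad) of the line from the dial axis to the tab.
- tab_point (a point): Inner top edge of the preset tab, a steel block 14 mm (radial) x 6 x 10 mm high on the box's top face, 64 to 78 mm from the dial axis. This point: 64 mm from the dial axis, 11 mm above the top face; its x axis points radially outwards. The tab yields only to a hard push and must stay.
- lock_ring: Steel lock ring round the dial axis under the knob: 47 mm round, 18 mm high, with two opposite flat-faced ears. Origin: on the dial axis at its underside, 12 mm above the box's top face. y axis: through the ears. Clockwise seen from above tightens; it does not drag the knob. Starts loose, turns stiffly (0.14 N m), stays where left.
- ring_grip (a point): Grip point of the lock ring, on the dial axis, 24 mm above the box's top face, axes as the ring's: grip across the ears along y, fingers straddling the knob (its top is 38 mm above this point, its tip reaches 25 mm out). Ear faces flat, 26 mm wide, 56 mm apart.
- washer_top (a point): Brass spring washer under the ring, not to be handled; point on the dial axis, 10 mm above the box's top face while loose; sinks 2 mm per rad of wind-up. The ring seats 0.45 to 1.25 rad from its start, at no visible angle; then torque climbs 3 N m per rad. Firmly tight: about 0.35 N m at the wrist (friction makes readings vary by 0.12); 0.2 may be too little, over 0.6 may ruin it.
- adapter: Bystander: loose brass adapter, 22 mm wide, 24 mm high, on the box's top face near the terminals; origin under its centre.
- green_board: Bystander: dark green circuit board, 100 x 70 mm, about 18 mm high.
- black_board: Bystander: black circuit board, 80 x 60 mm, about 18 mm high.
- driver: Bystander: screwdriver lying on the bench.
- multimeter: Bystander: grey multimeter lying flat, 150 x 78 x 40 mm.
- parts_tray: Bystander: clear parts tray, 100 x 70 x 30 mm.
- solder_reel: Bystander: grey reel, 60 mm diameter, 40 mm high.

How it is judged:
On the way, in this order (a step that is already met when the one before it is completed fails the run):
1. the knob's pointed end points at the preset tab (y of pointer in the frame of tab_point between -0.003 and 0.003 m and x of pointer in the frame of tab_point between -0.05 and -0.03 m), for 0.2 s.
2. the lock ring is firmly tight (z of washer_top in the frame of dial_box below 0.0799 m), for 0.2 s.
At the end, for the whole second after the job is handed in: The knob's point lies within 3 mm sideways of the line from the dial axis to the preset tab, the lock ring stays tight (its spring washer still at least 0.04 mm below its loose height; friction keeps about 0.08 mm after a firm tightening), and everything is at rest (all of step 1 and z of washer_top in the frame of dial_box below 0.07996 m and linear speed of each of adapter, green_board, black_board, driver, multimeter, parts_tray, solder_reel below 0.02 m/s); the robot touches nothing.
It fails at once if the lock ring is overtightened (more than 0.22 rad past its seat, about 0.7 N m) (z of washer_top in the frame of dial_box below 0.07956 m).
It fails at once if the preset tab is moved by more than 4 mm (distance of tab_point from where it was at the start of the episode above 0.004 m).
It fails at once if a bystander is moved by more than 20 mm (distance of any of adapter, green_board, black_board, driver, multimeter, parts_tray, solder_reel from where it was at the start of the episode above 0.02 m).
It also fails if it takes over 69 s, if anything falls off the work surface, if the arm or the gripper's body presses on something with over 40 N, if the wrist force passes 120 N, or if a joint passes its speed limit or range.

ROBOT

A 6-joint arm with a two-finger parallel gripper is mounted at the origin on the work surface. World frame = base frame: x ahead of the robot, y to its left, z up, the work surface at z = 0. Lengths are in m, angles in rad, forces in N, time in s.
With the tool pointing down it reaches from about 0.25 to 0.85 m from the base axis. Payload 12.5 kg.
Tool frame: the origin (TCP) lies midway between the tips of the shut fingers; the grasp point (between the pads) lies 19 mm behind it (manip.tcp_to_grasp is the distance from the TCP to the grasp point, in m); z points along the fingers, y is the line along which they close (so a half turn about z gives the same grasp; the last joint's range is limited). The gripper opens to 93 mm and grips with 3 to 60 N. Pads are 15 mm wide; open, the fingers measure 128 mm over their backs; the gripper's body (75 mm by 188 mm) begins 65 mm behind the grasp point.
Start: joints at [-1.24, 0.351, 1.652, -0, 1.139, -0.085], TCP at [0.222, -0.503, 0.219] pointing down, gripper open.
Joint ranges: [-2.75, 2.75], [-0.79, 2.1], [0.01, 2.65], [-1.57, 4.71], [0.07, 3.14], [-2.87, 2.87]. Speed limits (rad/s): [2.22, 2.22, 2.79, 3.14, 3.14, 3.14].

INTERFACE

Orientations are given as [roll, pitch, yaw] about the fixed x, y, z axes, in that order (R = Rz(yaw) Ry(pitch) Rx(roll)).
In Python, from workcell import manip, cams, workorder gives the robot as it stands.
- The arm moves only by the shell command python3 -m crank 'ROWS' [OPENING]. ROWS is JSON, a list of rows, each an object of numbers: "dx", "dy", "dz": the shift along the tool's x, y, z in m; "ax", "ay", "az": the turn, a rotation vector about the tool's x, y, z in rad. In form: [{"dx": .., "dy": .., "dz": .., "ax": .., "ay": .., "az": ..}, ...]. A call has exactly 5 rows; each row shifts and turns the commanded pose from where the row before left it, along the tool's axes as they then stand; what a row does not reach is not made up. A row lasts 1/10 s, in which the tool goes at most 50 mm and 8.59 degrees, less where a joint would pass 70% of its speed; a pose out of reach is approached as far as the arm can. A call is refused whole if a number of a shift passes 0.05 or a number of a turn 0.15, either way. A call with a gripper value outside its range is refused whole. OPENING is the gripper's target within -1 to 1 (fully open at 1, half-way at 0, shut at -1), set as the call begins (- or left out, the last holds). The fingers move at their own pace and stop on an object; the grip force is fixed at half the most. Time passes only in rows, so rows that do not move let the fingers close, or fill a call up. It gives the time, the measured TCP pose, the force, the opening and the grip force at its end, in the units of the state.
- manip.get_obs(): the state, without advancing time (a new reading comes with each control period).
- cams.capture(name): name is "scene" or "top" or "wrist"; returns the picture (420x560x3 uint8, red, green, blue); there is no depth.
- cams.get_calibration(name): a dict with "mtx" (3x3 intrinsics, pixels), "T" (4x4, takes a point from camera to world coordinates). Camera axes: x right, y down, z forward; pixel columns grow to the right and rows downward; lengths in m; the calibration is good to about 2 mm. A picture is of the moment at which its call begins: read the wrist's pose just before it. get_calibration takes no time and is no camera call; for the wrist camera it gives the pose at the moment of the call.
- workorder.close_job(): hands the job in; it is judged then, once.
The state is a dict: "clock": time; "q": joint angles; "joint_velocities": joint speeds; "effort": joint torques, N m; "position": TCP position; "orientation": TCP orientation; "contact_force": force on the tool from outside, world axes, zero at the start; "torque": the same for the moment, N m; "opening": finger opening in m; "gripper_force": force on a finger pad.
Only numpy, scipy, OpenCV 4.12 (cv2) and the standard library are available. Lean on these libraries where they do the work, as an engineer would, in place of code of your own. Each camera call takes 0.05 s, during which the arm holds its last target. There are 200 camera calls.

## Working session

There is one attempt and no reset: what is moved stays moved. The work goes in short steps, Python scripts to look and compute and a shell command to move; the robot and the scene stay as the last step left them, time stands still between calls to the robot, and variables do not carry over. Pictures are saved under pics/ and viewed, at most 10 in all, crops included, and the job is handed in when it is done.

```bash
mkdir -p pics; ls; python3 - <<'E'
from workcell import manip,cams
import cv2,numpy as np
o=manip.get_obs();print(o)
a=cams.capture("top");b=cams.capture("scene")
cv2.imwrite("pics/top.png",a[:,:,::-1]);cv2.imwrite("pics/scene.png",b[:,:,::-1])
for n in("top","scene","wrist"):
  c=cams.get_calibration(n);print(n,c["mtx"],c["T"])
E
```

```text
pics
{'clock': 0.0, 'q': array([-1.23960452e+00,  3.51242330e-01,  1.65240015e+00,  1.87560206e-05,
        1.13909534e+00, -8.45953325e-02]), 'joint_velocities': array([-1.08744129e-03, -4.83697057e-04,  9.10087543e-05, -1.18369377e-03,
        6.16243907e-04,  2.09553236e-03]), 'effort': array([ 1.38599789e-03, -4.97316563e+01, -2.85255700e+01,  6.99911197e-02,
        2.56119180e-02, -8.30236172e-05]), 'position': array([ 0.22207228, -0.5028108 ,  0.21810719]), 'orientation': array([-3.14045302e+00, -1.13725575e-04,  4.15779218e-01]), 'contact_force': array([-0.08129801, -0.59660115,  0.5646994 ]), 'torque': array([-0.01022275, -0.02374727, -0.00497721]), 'gripper_force': 0.0, 'opening': 0.09299422295721807}
top [[384.65801606   0.         271.93503108]
 [  0.         384.65801606 210.21626585]
 [  0.           0.           1.        ]] [[-0.02865378 -0.99858     0.04491038  0.51361589]
 [-0.9995414   0.02906376  0.00850242  0.00603965]
 [-0.00979561 -0.04464616 -0.99895484  1.06774803]
 [ 0.          0.          0.          1.        ]]
scene [[385.48671933   0.         279.15440254]
 [  0.         385.48671933 208.55675242]
 [  0.           0.           1.        ]] [[ 0.64553067  0.66468275 -0.37614758  0.95783604]
 [ 0.76370475 -0.55745157  0.32558071 -0.31531889]
 [ 0.00672382 -0.49743802 -0.86747346  0.98097048]
 [ 0.          0.          0.          1.        ]]
wrist [[316.48302227   0.         278.84273505]
 [  0.         316.48302227 210.06593429]
 [  0.           0.           1.        ]] [[ 4.04065498e-01 -8.73488880e-01 -2.71566290e-01  2.99118183e-01]
 [-9.14730003e-01 -3.85948287e-01 -1.19636709e-01 -4.70355836e-01]
 [-3.09209509e-04  2.96750899e-01 -9.54954872e-01  3.83140622e-01]
 [ 0.00000000e+00  0.00000000e+00  0.00000000e+00  1.00000000e+00]]
```

View pics/top.png

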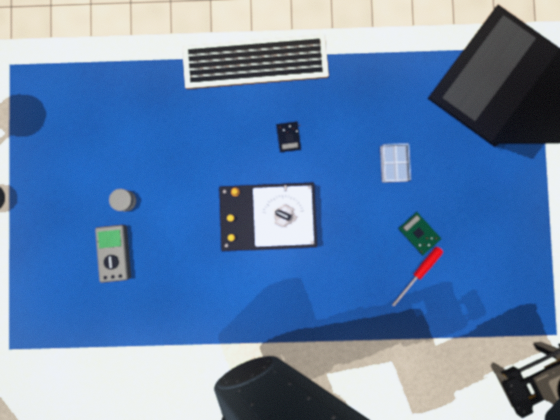

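The top view shows the box at px (220–316, 183–250), the dial near (284,215), a small tab near (286,187), and the terminals on the left side. I'll enlarge both views.

```bash
cat > h.py <<'E'
import numpy as np,cv2
from workcell import manip,cams
def ray(n,u,v,z,c=None):
    c=c or cams.get_calibration(n);T=c["T"]
    d=T[:3,:3]@np.linalg.solve(c["mtx"],[u,v,1.]);o=T[:3,3]
    return o+d*(z-o[2])/d[2]
def proj(n,p,c=None):
    c=c or cams.get_calibration(n);T=c["T"]
    q=c["mtx"]@(T[:3,:3].T@(np.asarray(p)-T[:3,3]));return q[:2]/q[2]
E
python3 - <<'E'
from h import *
a=cv2.imread("pics/top.png")[170:262,205:327];b=cv2.imread("pics/scene.png")
p=ray("top",284,215,.12);u,v=proj("scene",p).astype(int);print(p,u,v)
b=b[max(0,v-60):v+60,max(0,u-80):u+80]
a=cv2.resize(a,(560,422),interpolation=2);b=cv2.resize(b,(560,420),interpolation=2) 
cv2.imwrite("pics/c1.png",a)
for n,(x,y) in dict(dial=(284,215),tl=(220,184),tr=(314,183),bl=(221,250),br=(317,247)).items(): print(n,ray("top",x,y,.07 if n!="dial" else .13))
print(ray("top",286,188,.08))
E
```

```text
[ 0.54356354 -0.01527644  0.12      ] 262 203
dial [ 0.54324756 -0.01505153  0.13      ]
tl [0.63082401 0.14796472 0.07      ]
tr [ 0.62614612 -0.09691187  0.07      ]
bl [0.45928764 0.14925386 0.07      ]
br [ 0.46003372 -0.09908298  0.07      ]
[ 0.61423699 -0.02341665  0.08      ]
```

View pics/c1.png

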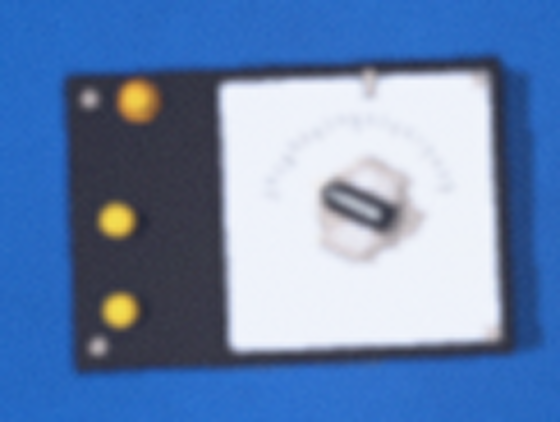

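```bash
R='{"dx":0.0408,"dy":-0.0264,"dz":0}'
python3 -m crank '[{"dx":0.0408,"dy":-0.0264},{"dx":0.0408,"dy":-0.0264},{"dx":0.0408,"dy":-0.0264},{"dx":0.0408,"dy":-0.0264},{"dx":0.0408,"dy":-0.0264}]' 1
python3 -m crank '[{"dx":0.0408,"dy":-0.0264},{"dx":0.0408,"dy":-0.0264},{"dx":0.0408,"dy":-0.0264},{"dx":0.0408,"dy":-0.0264},{"dx":0.0408,"dy":-0.0264}]'
python3 -m crank '[{"dx":0.0408,"dy":-0.0264},{"dx":0.0408,"dy":-0.0264},{"az":-0.145},{"az":-0.145},{"az":-0.145}]'
python3 -m crank '[{"az":-0.145},{"az":-0.145},{},{},{}]'
python3 - <<'E'
from h import *
import json
o=manip.get_obs();c=cams.get_calibration("wrist");a=cams.capture("wrist")
cv2.imwrite("pics/w1.png",a[:,:,::-1]);np.savez("w1.npz",T=c["T"],mtx=c["mtx"]);print(o["position"],o["orientation"],o["contact_force"],o["torque"])
E
```

```text
[ 0.22208761 -0.50284233  0.21818336] [-3.14062874e+00 -8.51715881e-05  4.15815926e-01] [ 0.42326262 -1.19998058  0.448451  ] [ 0.00392628  0.02538951 -0.01178171]invalid input
invalid input
invalid input
invalid input
```

View pics/w1.png

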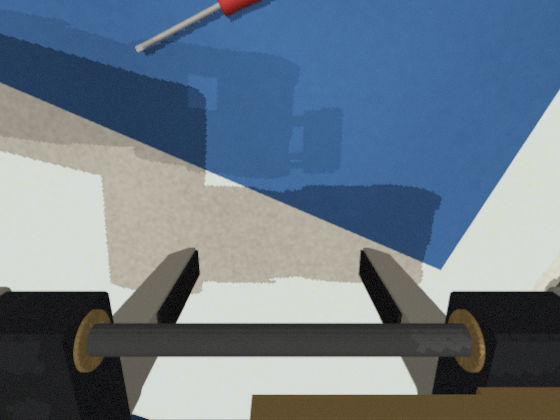

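All the moves were refused because every row needs all six keys. The arm hasn't moved; the picture shows only the fingers, with tips near (185,255) and (375,255). I'll retype the rows in full.

```bash
python3 -m crank '[{"dx":0.0408,"dy":-0.0264,"dz":0,"ax":0,"ay":0,"az":0},{"dx":0.0408,"dy":-0.0264,"dz":0,"ax":0,"ay":0,"az":0},{"dx":0.0408,"dy":-0.0264,"dz":0,"ax":0,"ay":0,"az":0},{"dx":0.0408,"dy":-0.0264,"dz":0,"ax":0,"ay":0,"az":0},{"dx":0.0408,"dy":-0.0264,"dz":0,"ax":0,"ay":0,"az":0}]' 1
python3 -m crank '[{"dx":0.0408,"dy":-0.0264,"dz":0,"ax":0,"ay":0,"az":0},{"dx":0.0408,"dy":-0.0264,"dz":0,"ax":0,"ay":0,"az":0},{"dx":0.0408,"dy":-0.0264,"dz":0,"ax":0,"ay":0,"az":0},{"dx":0.0408,"dy":-0.0264,"dz":0,"ax":0,"ay":0,"az":0},{"dx":0.0408,"dy":-0.0264,"dz":0,"ax":0,"ay":0,"az":0}]'
python3 -m crank '[{"dx":0.0408,"dy":-0.0264,"dz":0,"ax":0,"ay":0,"az":0},{"dx":0.0408,"dy":-0.0264,"dz":0,"ax":0,"ay":0,"az":0},{"dx":0,"dy":0,"dz":0,"ax":0,"ay":0,"az":-0.145},{"dx":0,"dy":0,"dz":0,"ax":0,"ay":0,"az":-0.145},{"dx":0,"dy":0,"dz":0,"ax":0,"ay":0,"az":-0.145}]'
python3 -m crank '[{"dx":0,"dy":0,"dz":0,"ax":0,"ay":0,"az":-0.145},{"dx":0,"dy":0,"dz":0,"ax":0,"ay":0,"az":-0.145},{"dx":0,"dy":0,"dz":0,"ax":0,"ay":0,"az":0},{"dx":0,"dy":0,"dz":0,"ax":0,"ay":0,"az":0},{"dx":0,"dy":0,"dz":0,"ax":0,"ay":0,"az":0}]'
python3 - <<'E'
from h import *
import json
o=manip.get_obs();c=cams.get_calibration("wrist");a=cams.capture("wrist")
cv2.imwrite("pics/w2.png",a[:,:,::-1]);np.savez("w2.npz",T=c["T"],mtx=c["mtx"]);print(o["position"],o["orientation"],o["contact_force"],o["torque"])
E
```

```text
clock: 0.65
position: [0.3561, -0.2982, 0.2186]
orientation: [3.142, -0.0, 0.415]
contact_force: [1.3, -0.7, -0.4]
opening: 0.093
gripper_force: 0.0
clock: 1.15
position: [0.4895, -0.0949, 0.2186]
orientation: [3.142, 0.0, 0.416]
contact_force: [0.5, -1.7, -0.1]
opening: 0.0931
gripper_force: 0.0
clock: 1.65
position: [0.542, -0.0151, 0.2183]
orientation: [-3.141, 0.0, 0.858]
contact_force: [0.3, 0.1, 0.2]
opening: 0.0932
gripper_force: 0.0
clock: 2.15
position: [0.5421, -0.0156, 0.2186]
orientation: [-3.141, 0.0, 1.137]
contact_force: [0.1, 0.2, 0.5]
opening: 0.0928
gripper_force: 0.0
[ 0.54205025 -0.01555506  0.21855293] [-3.14142579e+00  4.33358519e-05  1.13746663e+00] [0.13129612 0.18066725 0.54460955] [-0.02329616 -0.02582668 -0.02707996]
```

View pics/w2.png

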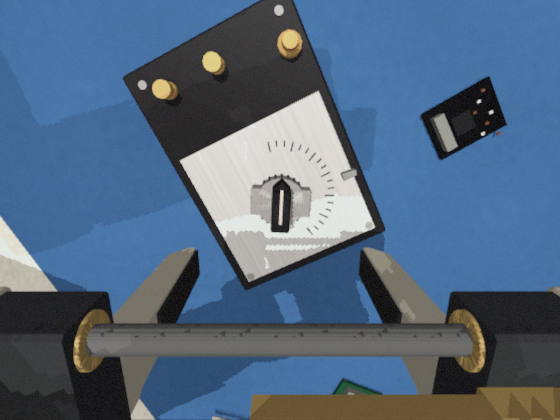

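The wrist view shows the knob tip near (281,179), its tail near (281,231), the tab near (349,175) and the ears near (252,197) and (310,197). The knob and ring are both nearly aligned with the tool. I'll enlarge it for exact pixels.

```bash
python3 - <<'E'
from h import *
a=cv2.imread("pics/w2.png")[150:250,230:370]
cv2.imwrite("pics/c2.png",cv2.resize(a,(784,560),interpolation=2))
E
```

```text
(no output)
```

View pics/c2.png

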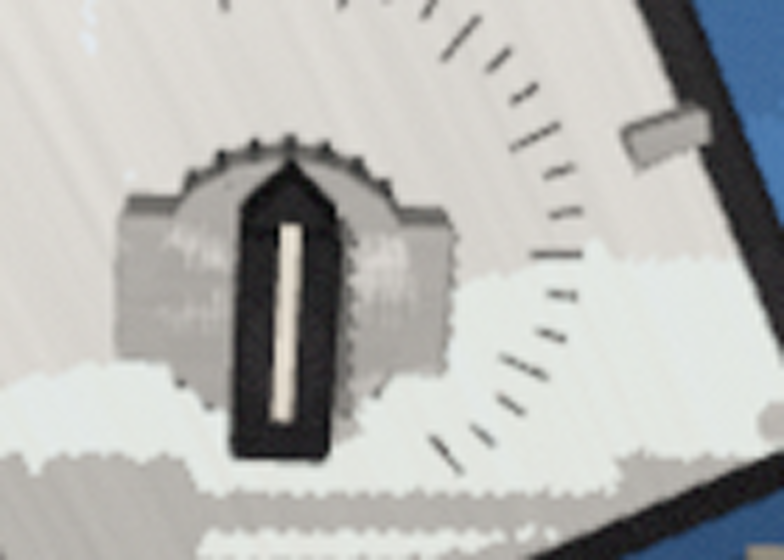

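```bash
python3 - <<'E'
from h import *
w=np.load("w2.npz");c=dict(T=w["T"],mtx=w["mtx"])
P=lambda x,y,z:ray("",230+x/5.6,150+y/5.6,z,c)[:2]
ang=lambda d:round(np.arctan2(d[1],d[0]),3)
s1,s2=P(291,224,.132),P(281,422,.132);print("knob yaw",ang(s1-s2),np.linalg.norm(s1-s2))
t=P(279,458,.132);k=np.r_[np.cos(ang(s1-s2)),np.sin(ang(s1-s2))];print("tail",t,"axis if 18",t+.018*k,"tip z.132",P(290,160,.132),"tip z.104",P(290,160,.104))
E4=[P(*p,.100) for p in((452,222),(447,375),(118,212),(118,358))];ctr=np.mean(E4,0)
print("ring ctr",ctr,"width",np.linalg.norm((E4[0]+E4[1]-E4[2]-E4[3])/2),"yaw x",ang((E4[0]+E4[2]-E4[1]-E4[3])), "y dir->x",ang((E4[2]+E4[3]-E4[0]-E4[1]))-np.pi/2)
ti,to=P(638,153,.08),P(708,121,.08);print("tab",ti,to,"len",np.linalg.norm(to-ti),"dir",ang(to-ti))
for a in(ctr,t+.018*k): print(a,"r",np.linalg.norm(ti-a),"ang",ang(ti-a),ang(to-a))
for z in(.07,): 
  for n,u,v in(("c1",125,77),("c2",279,-1),("c3",384,230),("c4",247,288)): print(n,ray("",u,v,z,c))
E
```

```text
knob yaw 1.091 0.030720813199546435
tail [ 0.53780754 -0.03012383] axis if 18 [ 0.54611631 -0.01415623] tip z.132 [0.55850938 0.01095963] tip z.104 [0.55633659 0.00562893]
ring ctr [ 0.54575507 -0.01508382] width 0.055168509686494706 yaw x 1.124 y dir->x 1.0952036732051034
tab [ 0.6098765  -0.02320289] [ 0.6229016  -0.02304437] len 0.01302605699821647 dir 0.012
[ 0.54575507 -0.01508382] r 0.06463341252115233 ang -0.126 -0.103
[ 0.54611631 -0.01415623] r 0.06439878900530069 ang -0.141 -0.115
c1 [0.46264146 0.14557124 0.07      ]
c2 [0.61692608 0.14259859 0.07      ]
c3 [ 0.62880906 -0.09650119  0.07      ]
c4 [ 0.46610006 -0.09795285  0.07      ]
```

```bash
python3 -m crank '[{"dx":0.0027,"dy":0.0031,"dz":0.02,"ax":0,"ay":0,"az":0.046},{"dx":0,"dy":0,"dz":0.03,"ax":0,"ay":0,"az":0},{"dx":0,"dy":0,"dz":0.03,"ax":0,"ay":0,"az":0},{"dx":0,"dy":0,"dz":0.02,"ax":0,"ay":0,"az":0},{"dx":0,"dy":0,"dz":0.0135,"ax":0,"ay":0,"az":0}]' 0
python3 -m crank '[{"dx":0,"dy":0,"dz":0,"ax":0,"ay":0,"az":0},{"dx":0,"dy":0,"dz":0,"ax":0,"ay":0,"az":0},{"dx":0,"dy":0,"dz":0,"ax":0,"ay":0,"az":0},{"dx":0,"dy":0,"dz":0,"ax":0,"ay":0,"az":0},{"dx":0,"dy":0,"dz":0,"ax":0,"ay":0,"az":0}]' -1
python3 -m crank '[{"dx":0,"dy":0,"dz":0,"ax":0,"ay":0,"az":0},{"dx":0,"dy":0,"dz":0,"ax":0,"ay":0,"az":0},{"dx":0,"dy":0,"dz":0,"ax":0,"ay":0,"az":0},{"dx":0,"dy":0,"dz":0,"ax":0,"ay":0,"az":0},{"dx":0,"dy":0,"dz":0,"ax":0,"ay":0,"az":0}]'
python3 -c "
from h import *
o=manip.get_obs();print(o['position'],o['orientation'],o['contact_force'],o['torque'],o['opening'],o['gripper_force'])"
```

```text
clock: 2.7
position: [0.5455, -0.0143, 0.1036]
orientation: [-3.14, 0.001, 1.093]
contact_force: [0.7, -0.9, -0.2]
opening: 0.0577
gripper_force: 0.0
clock: 3.2
position: [0.5454, -0.014, 0.1057]
orientation: [-3.14, -0.0, 1.094]
contact_force: [-17.3, 11.5, 16.5]
opening: 0.0178
gripper_force: 10.5
clock: 3.7
position: [0.5445, -0.0135, 0.1056]
orientation: [-3.138, 0.0, 1.095]
contact_force: [-9.3, 5.5, 9.7]
opening: 0.0162
gripper_force: 30.0
[ 0.54450888 -0.01354491  0.10561794] [-3.13790657e+00  3.80363606e-04  1.09460204e+00] [-9.31453873  5.53016565  9.72311418] [ 0.89575     1.69820259 -0.0632848 ] 0.016181644807683384 30.00418245792389
```

```bash
python3 -m crank '[{"dx":0,"dy":-0.001,"dz":0,"ax":0,"ay":0,"az":0.08},{"dx":0,"dy":0,"dz":0,"ax":0,"ay":0,"az":0.135},{"dx":0,"dy":0,"dz":0,"ax":0,"ay":0,"az":0.135},{"dx":0,"dy":0,"dz":0,"ax":0,"ay":0,"az":0.135},{"dx":0,"dy":0,"dz":0,"ax":0,"ay":0,"az":0.135}]'
python3 -m crank '[{"dx":0,"dy":0,"dz":0,"ax":0,"ay":0,"az":0.135},{"dx":0,"dy":0,"dz":0,"ax":0,"ay":0,"az":0.135},{"dx":0,"dy":0,"dz":0,"ax":0,"ay":0,"az":0.135},{"dx":0,"dy":0,"dz":0,"ax":0,"ay":0,"az":0.13},{"dx":0,"dy":0,"dz":0,"ax":0,"ay":0,"az":0.06}]'
python3 -m crank '[{"dx":0,"dy":0,"dz":0,"ax":0,"ay":0,"az":0},{"dx":0,"dy":0,"dz":0,"ax":0,"ay":0,"az":0},{"dx":0,"dy":0,"dz":0,"ax":0,"ay":0,"az":0},{"dx":0,"dy":0,"dz":0,"ax":0,"ay":0,"az":0},{"dx":0,"dy":0,"dz":0,"ax":0,"ay":0,"az":0}]'
python3 - <<'E'
from h import *
o=manip.get_obs();print(o['position'],o['orientation'],o['contact_force'],o['torque'],o['opening'])
c=cams.get_calibration("wrist");a=cams.capture("wrist");np.savez("w3.npz",T=c["T"],mtx=c["mtx"])
cv2.imwrite("pics/w3.png",a[:,:,::-1])
E
```

```text
clock: 4.2
position: [0.5449, -0.0139, 0.1057]
orientation: [-3.141, 0.0, 0.469]
contact_force: [-3.5, -0.1, 4.3]
opening: 0.0157
gripper_force: 30.0
clock: 4.7
position: [0.545, -0.0144, 0.1057]
orientation: [3.141, 0.0, -0.125]
contact_force: [-3.1, -3.0, 3.4]
opening: 0.0156
gripper_force: 30.0
clock: 5.2
position: [0.545, -0.0144, 0.1056]
orientation: [3.141, 0.0, -0.119]
contact_force: [-3.8, -4.7, 4.9]
opening: 0.0158
gripper_force: 30.0
[ 0.54496983 -0.01438313  0.10564041] [ 3.14085491e+00  1.68310400e-04 -1.18657247e-01] [-3.75575894 -4.74284379  4.869308  ] [-0.66889612  0.68914436 -0.03921507] 0.015819073552329643
```

View pics/w3.png

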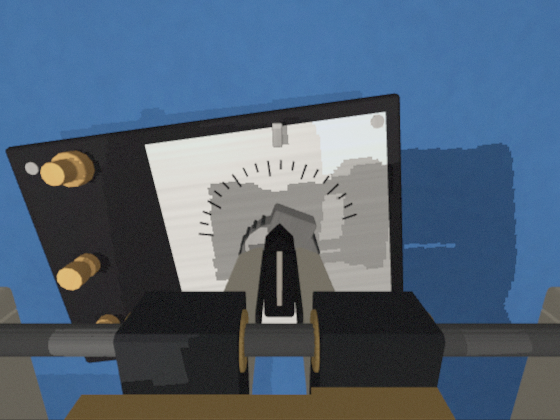

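The tab at (277,135) and the knob tip at (279,228) both lie on the tool's centre column (279), so the knob is aimed. I'll open, rise, turn back to the ring's yaw and check.

```bash
python3 -m crank '[{"dx":0,"dy":0,"dz":0,"ax":0,"ay":0,"az":0},{"dx":0,"dy":0,"dz":0,"ax":0,"ay":0,"az":0},{"dx":0,"dy":0,"dz":0,"ax":0,"ay":0,"az":0},{"dx":0,"dy":0,"dz":0,"ax":0,"ay":0,"az":0},{"dx":0,"dy":0,"dz":0,"ax":0,"ay":0,"az":0}]' 0.61
python3 -m crank '[{"dx":0,"dy":0,"dz":-0.02,"ax":0,"ay":0,"az":0},{"dx":0,"dy":0,"dz":-0.03,"ax":0,"ay":0,"az":-0.14},{"dx":0,"dy":0,"dz":-0.03,"ax":0,"ay":0,"az":-0.14},{"dx":0,"dy":0,"dz":-0.03,"ax":0,"ay":0,"az":-0.14},{"dx":0,"dy":0,"dz":0,"ax":0,"ay":0,"az":-0.14}]'
python3 -m crank '[{"dx":0,"dy":0,"dz":0,"ax":0,"ay":0,"az":-0.14},{"dx":0,"dy":0,"dz":0,"ax":0,"ay":0,"az":-0.14},{"dx":0,"dy":0,"dz":0,"ax":0,"ay":0,"az":-0.14},{"dx":0,"dy":0,"dz":0,"ax":0,"ay":0,"az":-0.14},{"dx":0,"dy":0,"dz":0,"ax":0,"ay":0,"az":-0.1}]'
python3 -m crank '[{"dx":0,"dy":0,"dz":0,"ax":0,"ay":0,"az":0},{"dx":0,"dy":0,"dz":0,"ax":0,"ay":0,"az":0},{"dx":0,"dy":0,"dz":0,"ax":0,"ay":0,"az":0},{"dx":0,"dy":0,"dz":0,"ax":0,"ay":0,"az":0},{"dx":0,"dy":0,"dz":0,"ax":0,"ay":0,"az":0}]'
python3 - <<'E'
from h import *
o=manip.get_obs();print(o['position'],o['orientation'],o['contact_force'],o['torque'],o['opening'])
c=cams.get_calibration("wrist");a=cams.capture("wrist");np.savez("w4.npz",T=c["T"],mtx=c["mtx"])
a=a[150:250,230:370,::-1]
cv2.imwrite("pics/w4.png",cv2.resize(a,(784,560),interpolation=2))
E
```

```text
clock: 5.75
position: [0.5452, -0.0139, 0.1051]
orientation: [-3.142, 0.0, -0.12]
contact_force: [-0.3, -0.2, -0.2]
opening: 0.0511
gripper_force: 0.0
clock: 6.25
position: [0.5469, -0.014, 0.2191]
orientation: [3.138, -0.005, 0.446]
contact_force: [0.4, -0.8, -0.6]
opening: 0.0747
gripper_force: 0.0
clock: 6.75
position: [0.5451, -0.0139, 0.2151]
orientation: [-3.142, -0.0, 1.105]
contact_force: [-0.1, 0.3, 0.5]
opening: 0.075
gripper_force: 0.0
clock: 7.25
position: [0.5452, -0.0139, 0.2151]
orientation: [-3.142, -0.0, 1.099]
contact_force: [-0.5, -0.2, -0.5]
opening: 0.0752
gripper_force: 0.0
[ 0.54515368 -0.01393507  0.21512963] [-3.14157554e+00 -8.25003463e-06  1.09896871e+00] [-0.450002   -0.18749879 -0.49696994] [ 0.01519524 -0.02381183 -0.05235571] 0.07523721151467928
```

View pics/w4.png

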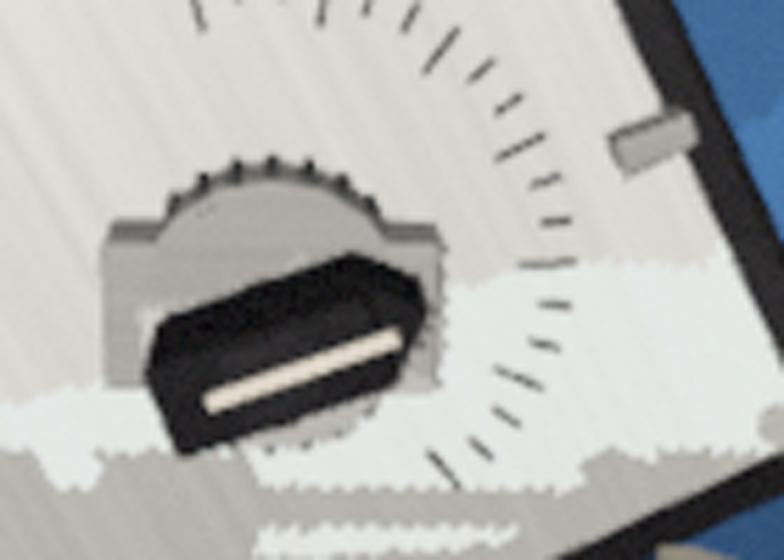

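```bash
python3 - <<'E'
from h import *
w=np.load("w4.npz");c=dict(T=w["T"],mtx=w["mtx"])
P=lambda x,y,z:ray("",230+x/5.6,150+y/5.6,z,c)[:2]
ang=lambda d:round(np.arctan2(d[1],d[0]),3)
s1,s2=P(398,340,.132),P(210,405,.132);print("knob yaw",ang(s1-s2),np.linalg.norm(s1-s2))
E4=[P(*p,.100) for p in((440,242),(438,388),(104,240),(106,388))];ctr=np.mean(E4,0)
print("ring ctr",ctr,np.linalg.norm((E4[0]+E4[1]-E4[2]-E4[3])/2),"yaw", ang((E4[2]+E4[3]-E4[0]-E4[1]))-np.pi/2,ang((E4[0]+E4[2]-E4[1]-E4[3])))
ti,to=P(625,157,.08),P(695,125,.08);a=np.r_[.5450,-.0142]
for a in(a,ctr):print(np.linalg.norm(ti-a),ang(ti-a),ang(to-a),ang(to-ti))
E
```

```text
knob yaw -0.122 0.029474696507565075
ring ctr [ 0.54583627 -0.01525632] 0.05507659720494956 yaw 1.0962036732051033 1.099
0.0656642211844906 -0.132 -0.114 -0.026
0.06470326907284979 -0.117 -0.102 -0.026
```

The knob reads −0.122 rad against the tab's about −0.12, so it is set. The ring's yaw is 1.098 and the tool's is 1.099. I'll go down onto the ears and grip.

```bash
python3 -m crank '[{"dx":0,"dy":0,"dz":0.03,"ax":0,"ay":0,"az":0},{"dx":0,"dy":0,"dz":0.04,"ax":0,"ay":0,"az":0},{"dx":0,"dy":0,"dz":0.035,"ax":0,"ay":0,"az":0},{"dx":0,"dy":0,"dz":0.02,"ax":0,"ay":0,"az":0},{"dx":0,"dy":0,"dz":0.013,"ax":0,"ay":0,"az":0}]'
python3 -m crank '[{"dx":0,"dy":0,"dz":0,"ax":0,"ay":0,"az":0},{"dx":0,"dy":0,"dz":0,"ax":0,"ay":0,"az":0},{"dx":0,"dy":0,"dz":0,"ax":0,"ay":0,"az":0},{"dx":0,"dy":0,"dz":0,"ax":0,"ay":0,"az":0},{"dx":0,"dy":0,"dz":0,"ax":0,"ay":0,"az":0}]'
python3 -c "
from h import *
o=manip.get_obs();print(o['position'],o['contact_force'],o['torque'],o['opening'])"
python3 -m crank '[{"dx":0,"dy":0,"dz":0,"ax":0,"ay":0,"az":0},{"dx":0,"dy":0,"dz":0,"ax":0,"ay":0,"az":0},{"dx":0,"dy":0,"dz":0,"ax":0,"ay":0,"az":0},{"dx":0,"dy":0,"dz":0,"ax":0,"ay":0,"az":0},{"dx":0,"dy":0,"dz":0,"ax":0,"ay":0,"az":0}]' -1
python3 -m crank '[{"dx":0,"dy":0,"dz":0,"ax":0,"ay":0,"az":0},{"dx":0,"dy":0,"dz":0,"ax":0,"ay":0,"az":0},{"dx":0,"dy":0,"dz":0,"ax":0,"ay":0,"az":0},{"dx":0,"dy":0,"dz":0,"ax":0,"ay":0,"az":0},{"dx":0,"dy":0,"dz":0,"ax":0,"ay":0,"az":0}]'
python3 -c "
from h import *
o=manip.get_obs();print(o['position'],o['orientation'],o['contact_force'],o['torque'],o['opening'],o['gripper_force'])"
```

```text
clock: 7.8
position: [0.5445, -0.0139, 0.0755]
orientation: [-3.14, 0.001, 1.099]
contact_force: [0.5, -0.2, 0.1]
opening: 0.0745
gripper_force: 0.0
clock: 8.3
position: [0.5455, -0.0139, 0.0778]
orientation: [3.141, -0.0, 1.1]
contact_force: [1.1, 0.2, 0.1]
opening: 0.0745
gripper_force: 0.0
[ 0.54547156 -0.01394643  0.07778736] [1.07044309 0.15107638 0.09624327] [-0.04009899 -0.07493437 -0.00825138] 0.07452612259832407
clock: 8.8
position: [0.5445, -0.0136, 0.0771]
orientation: [-3.14, 0.0, 1.1]
contact_force: [-5.0, 2.3, 5.2]
opening: 0.0555
gripper_force: 30.0
clock: 9.3
position: [0.5445, -0.0136, 0.0771]
orientation: [-3.14, 0.0, 1.1]
contact_force: [-4.3, 2.3, 5.4]
opening: 0.0559
gripper_force: 30.0
[ 0.54450024 -0.0136147   0.07714194] [-3.13998544e+00  2.35339876e-04  1.09965363e+00] [-4.32066763  2.28083147  5.42664241] [ 0.44762175  0.80299824 -0.07915466] 0.05589035319190772 29.991142451763153
```

Both ears are gripped (opening 56 mm). I'll turn clockwise 0.4 rad, less than the nearest possible seat, and read the torque on the way.

```bash
cat > t.py <<'E'
from workcell import manip
import numpy as np
o=manip.get_obs();print("yaw %.3f tz %.3f"%(o['orientation'][2],o['torque'][2]),np.round(o['contact_force'],1),"op %.4f"%o['opening'],np.round(o['position'],4))
E
python3 -m crank '[{"dx":0,"dy":-0.0005,"dz":0,"ax":0,"ay":0,"az":0.04},{"dx":0,"dy":0,"dz":0,"ax":0,"ay":0,"az":0.04},{"dx":0,"dy":0,"dz":0,"ax":0,"ay":0,"az":0.04},{"dx":0,"dy":0,"dz":0,"ax":0,"ay":0,"az":0.04},{"dx":0,"dy":0,"dz":0,"ax":0,"ay":0,"az":0.04}]' >/dev/null; python3 t.py
python3 -m crank '[{"dx":0,"dy":0,"dz":0,"ax":0,"ay":0,"az":0.04},{"dx":0,"dy":0,"dz":0,"ax":0,"ay":0,"az":0.04},{"dx":0,"dy":0,"dz":0,"ax":0,"ay":0,"az":0.04},{"dx":0,"dy":0,"dz":0,"ax":0,"ay":0,"az":0.04},{"dx":0,"dy":0,"dz":0,"ax":0,"ay":0,"az":0.04}]' >/dev/null; python3 t.py
python3 -m crank '[{"dx":0,"dy":0,"dz":0,"ax":0,"ay":0,"az":0.015},{"dx":0,"dy":0,"dz":0,"ax":0,"ay":0,"az":0.015},{"dx":0,"dy":0,"dz":0,"ax":0,"ay":0,"az":0.015},{"dx":0,"dy":0,"dz":0,"ax":0,"ay":0,"az":0},{"dx":0,"dy":0,"dz":0,"ax":0,"ay":0,"az":0}]' >/dev/null; python3 t.py
```

```text
yaw 0.899 tz 0.124 [-1.7  0.4  2.5] op 0.0556 [ 0.5446 -0.0137  0.0772]
yaw 0.699 tz 0.114 [-1.2 -0.7  1.8] op 0.0558 [ 0.5447 -0.0138  0.0772]
yaw 0.655 tz -0.034 [-1.6 -1.3  2.2] op 0.0559 [ 0.5447 -0.0138  0.0772]
```

```bash
echo 'raise SystemExit(o["torque"][2]>0.22)' >> t.py
python3 -m crank '[{"dx":0,"dy":0,"dz":0,"ax":0,"ay":0,"az":0.012},{"dx":0,"dy":0,"dz":0,"ax":0,"ay":0,"az":0.012},{"dx":0,"dy":0,"dz":0,"ax":0,"ay":0,"az":0.012},{"dx":0,"dy":0,"dz":0,"ax":0,"ay":0,"az":0.012},{"dx":0,"dy":0,"dz":0,"ax":0,"ay":0,"az":0.012}]' >/dev/null && python3 t.py &&
python3 -m crank '[{"dx":0,"dy":0,"dz":0,"ax":0,"ay":0,"az":0.012},{"dx":0,"dy":0,"dz":0,"ax":0,"ay":0,"az":0.012},{"dx":0,"dy":0,"dz":0,"ax":0,"ay":0,"az":0.012},{"dx":0,"dy":0,"dz":0,"ax":0,"ay":0,"az":0.012},{"dx":0,"dy":0,"dz":0,"ax":0,"ay":0,"az":0.012}]' >/dev/null && python3 t.py &&
python3 -m crank '[{"dx":0,"dy":0,"dz":0,"ax":0,"ay":0,"az":0.012},{"dx":0,"dy":0,"dz":0,"ax":0,"ay":0,"az":0.012},{"dx":0,"dy":0,"dz":0,"ax":0,"ay":0,"az":0.012},{"dx":0,"dy":0,"dz":0,"ax":0,"ay":0,"az":0.012},{"dx":0,"dy":0,"dz":0,"ax":0,"ay":0,"az":0.012}]' >/dev/null && python3 t.py &&
python3 -m crank '[{"dx":0,"dy":0,"dz":0,"ax":0,"ay":0,"az":0.012},{"dx":0,"dy":0,"dz":0,"ax":0,"ay":0,"az":0.012},{"dx":0,"dy":0,"dz":0,"ax":0,"ay":0,"az":0.012},{"dx":0,"dy":0,"dz":0,"ax":0,"ay":0,"az":0.012},{"dx":0,"dy":0,"dz":0,"ax":0,"ay":0,"az":0.012}]' >/dev/null && python3 t.py
```

```text
yaw 0.594 tz 0.130 [-0.9 -2.4  3.1] op 0.0558 [ 0.5448 -0.0138  0.0772]False
```

```bash
sed -i 's/SystemExit(\(.*\))$/SystemExit(int(\1))/' t.py
python3 -m crank '[{"dx":0,"dy":0,"dz":0,"ax":0,"ay":0,"az":0.012},{"dx":0,"dy":0,"dz":0,"ax":0,"ay":0,"az":0.012},{"dx":0,"dy":0,"dz":0,"ax":0,"ay":0,"az":0.012},{"dx":0,"dy":0,"dz":0,"ax":0,"ay":0,"az":0.012},{"dx":0,"dy":0,"dz":0,"ax":0,"ay":0,"az":0.012}]' >/dev/null && python3 t.py &&
python3 -m crank '[{"dx":0,"dy":0,"dz":0,"ax":0,"ay":0,"az":0.012},{"dx":0,"dy":0,"dz":0,"ax":0,"ay":0,"az":0.012},{"dx":0,"dy":0,"dz":0,"ax":0,"ay":0,"az":0.012},{"dx":0,"dy":0,"dz":0,"ax":0,"ay":0,"az":0.012},{"dx":0,"dy":0,"dz":0,"ax":0,"ay":0,"az":0.012}]' >/dev/null && python3 t.py &&
python3 -m crank '[{"dx":0,"dy":0,"dz":0,"ax":0,"ay":0,"az":0.012},{"dx":0,"dy":0,"dz":0,"ax":0,"ay":0,"az":0.012},{"dx":0,"dy":0,"dz":0,"ax":0,"ay":0,"az":0.012},{"dx":0,"dy":0,"dz":0,"ax":0,"ay":0,"az":0.012},{"dx":0,"dy":0,"dz":0,"ax":0,"ay":0,"az":0.012}]' >/dev/null && python3 t.py &&
python3 -m crank '[{"dx":0,"dy":0,"dz":0,"ax":0,"ay":0,"az":0.012},{"dx":0,"dy":0,"dz":0,"ax":0,"ay":0,"az":0.012},{"dx":0,"dy":0,"dz":0,"ax":0,"ay":0,"az":0.012},{"dx":0,"dy":0,"dz":0,"ax":0,"ay":0,"az":0.012},{"dx":0,"dy":0,"dz":0,"ax":0,"ay":0,"az":0.012}]' >/dev/null && python3 t.py
```

```text
yaw 0.534 tz 0.131 [-0.6 -4.5  3.6] op 0.0558 [ 0.5448 -0.0138  0.0772]
yaw 0.474 tz 0.166 [-0.4 -5.5  3.1] op 0.0560 [ 0.5448 -0.0139  0.0772]
yaw 0.414 tz 0.141 [-0.6 -5.2  2.5] op 0.0559 [ 0.5448 -0.0139  0.0772]
yaw 0.354 tz 0.139 [-0.5 -6.3  3.5] op 0.0555 [ 0.5448 -0.0139  0.0772]
```

```bash
python3 -m crank '[{"dx":0,"dy":0.0005,"dz":0,"ax":0,"ay":0,"az":0.012},{"dx":0,"dy":0,"dz":0,"ax":0,"ay":0,"az":0.012},{"dx":0,"dy":0,"dz":0,"ax":0,"ay":0,"az":0.012},{"dx":0,"dy":0,"dz":0,"ax":0,"ay":0,"az":0.012},{"dx":0,"dy":0,"dz":0,"ax":0,"ay":0,"az":0.012}]' >/dev/null && python3 t.py &&
python3 -m crank '[{"dx":0,"dy":0,"dz":0,"ax":0,"ay":0,"az":0.012},{"dx":0,"dy":0,"dz":0,"ax":0,"ay":0,"az":0.012},{"dx":0,"dy":0,"dz":0,"ax":0,"ay":0,"az":0.012},{"dx":0,"dy":0,"dz":0,"ax":0,"ay":0,"az":0.012},{"dx":0,"dy":0,"dz":0,"ax":0,"ay":0,"az":0.012}]' >/dev/null && python3 t.py &&
python3 -m crank '[{"dx":0,"dy":0,"dz":0,"ax":0,"ay":0,"az":0.012},{"dx":0,"dy":0,"dz":0,"ax":0,"ay":0,"az":0.012},{"dx":0,"dy":0,"dz":0,"ax":0,"ay":0,"az":0.012},{"dx":0,"dy":0,"dz":0,"ax":0,"ay":0,"az":0.012},{"dx":0,"dy":0,"dz":0,"ax":0,"ay":0,"az":0.012}]' >/dev/null && python3 t.py &&
python3 -m crank '[{"dx":0,"dy":0,"dz":0,"ax":0,"ay":0,"az":0.012},{"dx":0,"dy":0,"dz":0,"ax":0,"ay":0,"az":0.012},{"dx":0,"dy":0,"dz":0,"ax":0,"ay":0,"az":0.012},{"dx":0,"dy":0,"dz":0,"ax":0,"ay":0,"az":0.012},{"dx":0,"dy":0,"dz":0,"ax":0,"ay":0,"az":0.012}]' >/dev/null && python3 t.py
```

```text
yaw 0.294 tz 0.155 [-0.6 -1.6  4. ] op 0.0559 [ 0.5449 -0.0141  0.0772]
yaw 0.234 tz 0.142 [-1.3 -0.5  4.4] op 0.0558 [ 0.5449 -0.0141  0.0771]
yaw 0.174 tz 0.116 [-1.4 -0.9  5.5] op 0.0562 [ 0.5449 -0.0142  0.0772]
yaw 0.114 tz 0.282 [-0.7 -0.9  4.5] op 0.0560 [ 0.5449 -0.0142  0.0771]
```

The ring has seated: torque rose from 0.12 to 0.28 N m. I'll add a little more.

```bash
python3 -m crank '[{"dx":0,"dy":0,"dz":0,"ax":0,"ay":0,"az":0.006},{"dx":0,"dy":0,"dz":0,"ax":0,"ay":0,"az":0.006},{"dx":0,"dy":0,"dz":0,"ax":0,"ay":0,"az":0.006},{"dx":0,"dy":0,"dz":0,"ax":0,"ay":0,"az":0.006},{"dx":0,"dy":0,"dz":0,"ax":0,"ay":0,"az":0.006}]' >/dev/null ; python3 t.py
```

```text
yaw 0.084 tz 0.321 [-2.6 -2.3  4.4] op 0.0557 [ 0.5449 -0.0142  0.0771]
```

```bash
python3 -m crank '[{"dx":0,"dy":0,"dz":0,"ax":0,"ay":0,"az":0.006},{"dx":0,"dy":0,"dz":0,"ax":0,"ay":0,"az":0.006},{"dx":0,"dy":0,"dz":0,"ax":0,"ay":0,"az":0.006},{"dx":0,"dy":0,"dz":0,"ax":0,"ay":0,"az":0.002},{"dx":0,"dy":0,"dz":0,"ax":0,"ay":0,"az":0.002}]' >/dev/null ; python3 t.py
python3 -m crank '[{"dx":0,"dy":0,"dz":0,"ax":0,"ay":0,"az":0},{"dx":0,"dy":0,"dz":0,"ax":0,"ay":0,"az":0},{"dx":0,"dy":0,"dz":0,"ax":0,"ay":0,"az":0},{"dx":0,"dy":0,"dz":0,"ax":0,"ay":0,"az":0},{"dx":0,"dy":0,"dz":0,"ax":0,"ay":0,"az":0}]' >/dev/null ; python3 t.py
```

```text
yaw 0.063 tz 0.385 [-0.9 -3.6  4.4] op 0.0557 [ 0.5449 -0.0142  0.0772]
yaw 0.063 tz 0.414 [-1.1 -3.4  5.9] op 0.0557 [ 0.5449 -0.0142  0.0771]
```

Firmly tight at 0.39–0.41 N m. I'll release, rise straight up and check.

```bash
python3 -m crank '[{"dx":0,"dy":0,"dz":0,"ax":0,"ay":0,"az":0},{"dx":0,"dy":0,"dz":0,"ax":0,"ay":0,"az":0},{"dx":0,"dy":0,"dz":0,"ax":0,"ay":0,"az":0},{"dx":0,"dy":0,"dz":0,"ax":0,"ay":0,"az":0},{"dx":0,"dy":0,"dz":0,"ax":0,"ay":0,"az":0}]' 0.61
python3 -m crank '[{"dx":0,"dy":0,"dz":-0.01,"ax":0,"ay":0,"az":0},{"dx":0,"dy":0,"dz":-0.03,"ax":0,"ay":0,"az":0},{"dx":0,"dy":0,"dz":-0.04,"ax":0,"ay":0,"az":0},{"dx":0,"dy":0,"dz":-0.04,"ax":0,"ay":0,"az":0},{"dx":0,"dy":0,"dz":-0.02,"ax":0,"ay":0,"az":0}]'
python3 -m crank '[{"dx":0,"dy":0,"dz":0,"ax":0,"ay":0,"az":0},{"dx":0,"dy":0,"dz":0,"ax":0,"ay":0,"az":0},{"dx":0,"dy":0,"dz":0,"ax":0,"ay":0,"az":0},{"dx":0,"dy":0,"dz":0,"ax":0,"ay":0,"az":0},{"dx":0,"dy":0,"dz":0,"ax":0,"ay":0,"az":0}]'
python3 - <<'E'
from h import *
c=cams.get_calibration("wrist");a=cams.capture("wrist");np.savez("w5.npz",T=c["T"],mtx=c["mtx"])
a=a[130:250,210:350,::-1]
cv2.imwrite("pics/w5.png",cv2.resize(a,(700,600),interpolation=2))
E
```

```text
clock: 17.3
position: [0.5448, -0.0141, 0.077]
orientation: [-3.141, 0.0, 0.063]
contact_force: [-0.8, -0.6, 0.8]
opening: 0.0747
gripper_force: 0.0
clock: 17.8
position: [0.5458, -0.0142, 0.2214]
orientation: [3.141, -0.005, 0.063]
contact_force: [0.1, 0.6, 0.2]
opening: 0.0749
gripper_force: 0.0
clock: 18.3
position: [0.5446, -0.0141, 0.2163]
orientation: [-3.141, 0.002, 0.063]
contact_force: [0.6, -1.2, 0.3]
opening: 0.0748
gripper_force: 0.0
```

View pics/w5.png

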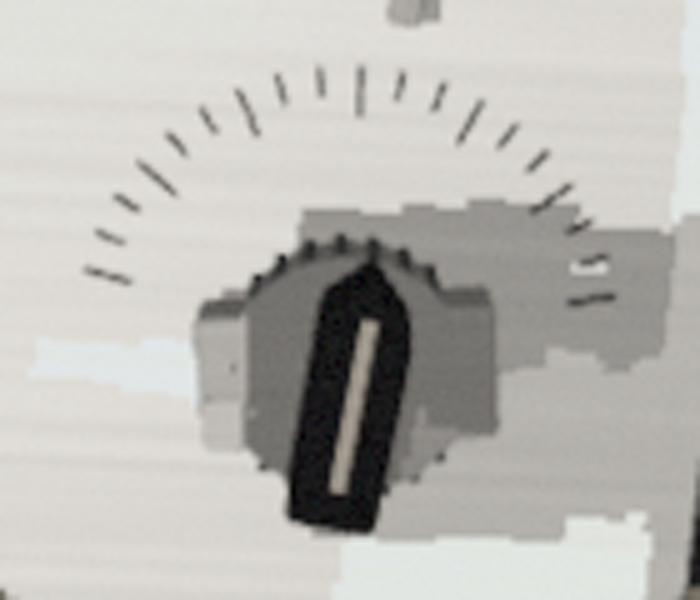

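The knob stripe runs from (370,320) to (339,492), which gives a yaw of about −0.115 rad, so it still points at the tab near (414,15). The ring is clear of the gripper, so I'm handing in.

```bash
python3 -c "
from workcell import workorder
print(workorder.close_job())"
```

```text
the job is handed in; nothing more can be done
None
```

I handed the job in (no verdict came back): the knob points at the preset tab to within about 0.01 rad, and the lock ring is tight at about 0.4 N m at the wrist. I touched nothing but the knob and the ring, and the gripper was raised clear.

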